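RCD test on the drinks trolley

TASK

The red picks tin has been left in front of the trolley's power unit: put it away first, standing upright on the floor of the empty bay of the wooden caddy, set down without dropping it. Then test the one RCD that is switched on (lever up): press its yellow test button so that its lever drops, and lift that lever back up until it latches. Do not operate the RCD that is switched off, and do not shift or tip the other things on the trolley.

Things in the scene. Friction and masses are not known exactly. Their poses are not given: they have to be found in the camera images.
- power_unit: Grey sloping-front power unit, fixed, 190 mm deep (x) x 250 mm wide (y); origin centre of its underside, x from its low front to its back. Front edge 50 mm high; from there the panel rises at 0.5 rad to 137 mm, then a 30 mm flat top. In its frame (z up) up the slope is (cos 0.5, 0, sin 0.5) and out of the panel is n = (-sin 0.5, 0, cos 0.5).
- rcd_a: One of two identical RCDs in the power unit's panel: white face 45 mm (up the slope) x 72 mm (across), 8 mm proud of the panel. Origin: centre of the face, in the panel's plane; axes as the power unit's. The blue lever is centred 16 mm towards -y of the origin (right, seen from the robot), the yellow test button 20 mm towards +y. One RCD starts on (lever up), the other off (lever down).
- rcd_b: One of two identical RCDs in the power unit's panel: white face 45 mm (up the slope) x 72 mm (across), 8 mm proud of the panel. Origin: centre of the face, in the panel's plane; axes as the power unit's. The blue lever is centred 16 mm towards -y of the origin (right, seen from the robot), the yellow test button 20 mm towards +y. One RCD starts on (lever up), the other off (lever down).
- lever_a (a joint): Lever of rcd_a, rad: 0 = up, latched (on); 1.2 = dropped (off, held by its spring). A catch holds it up; only the test button frees it, it then springs down. To reset, push its underside up the slope to just past 0 (stop at -0.15), up to about 11 N; the catch then clicks in (the button dips 4 mm on the way). Let go there it rests near 0, let go earlier it drops again.
- lever_b (a joint): Lever of rcd_b, rad: 0 = up, latched (on); 1.2 = dropped (off, held by its spring). A catch holds it up; only the test button frees it, it then springs down. To reset, push its underside up the slope to just past 0 (stop at -0.15), up to about 11 N; the catch then clicks in (the button dips 4 mm on the way). Let go there it rests near 0, let go earlier it drops again.
- test_a (a joint): Test button of rcd_a, m: 0 = out, 0.006 = fully in, along -n. Springs back; 1.5 N to start, 4.5 N fully in; the lever drops at about 3 to 4 mm.
- test_b (a joint): Test button of rcd_b, m: 0 = out, 0.006 = fully in, along -n. Springs back; 1.5 N to start, 4.5 N fully in; the lever drops at about 3 to 4 mm.
- lever_a_tip (a point): Middle of the end of rcd_a's lever, moves with it. Lever: blue toggle 26 mm wide, 9 mm thick, hinge across the slope, 2 mm out from the panel; tip 32 mm from the hinge. Up, it leans 0.6 rad from n up the slope (about vertical, red side to the robot); dropped, 0.6 rad from n down the slope (green side up).
- lever_b_tip (a point): Middle of the end of rcd_b's lever, moves with it. Lever: blue toggle 26 mm wide, 9 mm thick, hinge across the slope, 2 mm out from the panel; tip 32 mm from the hinge. Up, it leans 0.6 rad from n up the slope (about vertical, red side to the robot); dropped, 0.6 rad from n down the slope (green side up).
- test_a_top (a point): Centre of the top of rcd_a's yellow test button, 14 mm across, 16 mm out from the panel (8 mm proud of the RCD's face); moves with it.
- test_b_top (a point): Centre of the top of rcd_b's yellow test button, as for rcd_a.
- tin: Red tin of cocktail picks, 68 mm (x) x 36 mm (y) x 110 mm tall, 140 to 300 g, flush lid; origin centre of its underside. It stands in front of the power unit, its x running from the robot to the unit; a tumbler stands 6 to 14 mm from each broad side, so there fingers fit only on its narrow ends (68 mm apart).
- caddy: Wooden bar caddy, fixed, 181 mm (x) x 98 mm (y) x 125 mm tall, walls 7 mm, floor 7 mm thick, two bays in a row along its x; the -x bay holds the bitters bottle, the +x bay is empty. Origin centre of its underside.
- bay (a point): Centre of the floor of the caddy's empty bay, 7 mm above the trolley; axes as the caddy's. Bay 80 mm (x) x 84 mm (y), 118 mm deep: the tin goes wholly inside, long side along x. Fingers fit only at its broad sides (36 mm apart), so on the way it must be set down on the trolley and taken again across those.
- tumbler_1: Clear glass tumbler, 73 mm across the rim, 62 mm at the foot, 95 mm tall, standing close beside the tin (+y side); origin centre of underside. Leave alone.
- tumbler_2: Clear glass tumbler as tumbler_1, at the tin's -y side. Leave alone.
- shaker: Stainless cocktail shaker, 70 mm across, 188 mm tall, standing; origin centre of underside. Leave alone.
- jigger: Chrome double-cone jigger, 44 mm across, 102 mm tall, standing beside the power unit (+y side); origin centre of underside. Leave alone.
- muddler: Dark wooden muddler lying down, 210 mm long along its x, 38 mm thick at its head; origin under its middle. Leave alone.
- bitters: Amber bitters bottle, 52 mm across, 150 mm tall, in the caddy's other bay; origin centre of underside. Leave alone.
- ice_bucket: Steel ice bucket, fixed, 150 mm across the rim, 150 mm tall; origin centre of underside. Caddy and bucket stand one at the left, one at the right.
Things that resemble listed ones, but are neither listed nor needed, are in the scene too. What is meant by the tin is not purple or turquoise, and is the larger of those in its own colour.

How it is judged:
On the way, in this order (a step that is already met when the one before it is completed fails the run):
1. the tin stands upright in the empty bay, let go (z of tin in the frame of bay between -0.01 and 0.008 m and horizontal distance between tin and bay below 0.03 m and angle between tin's own z axis and vertical below 0.1 rad and contact force between tin and the fingers below 0.2 N), for 0.2 s.
2. the test button has dropped the lever of the RCD that was on (value of joint lever_a above 1 rad), for 0.05 s.
3. that lever is back up, latched (value of joint lever_a below 0.12 rad and contact force between rcd_a and the arm below 0.2 N and contact force between rcd_a and the fingers below 0.2 N), for 0.2 s.
At the end, for the whole second after the job is handed in: The RCD that was on is on again: lever within 0.12 rad of up, latched, button out. The other RCD's lever is still down (over 1.05 rad). The tin stands upright (0.1 rad) on the bay's floor (8 mm), within 30 mm of the bay's centre, at rest (value of joint lever_a below 0.12 rad and value of joint test_a below 0.0025 m and value of joint lever_b above 1.05 rad and z of tin in the frame of bay between -0.01 and 0.008 m and horizontal distance between tin and bay below 0.03 m and angle between tin's own z axis and vertical below 0.1 rad and linear speed of tin below 0.02 m/s); the robot touches nothing.
It fails at once if the switched-off RCD is operated: its lever lifted or its button pressed (value of joint lever_b below 0.95 rad or value of joint test_b above 0.003 m).
It fails at once if the tin is dropped (moves faster than 0.5 m/s with no finger on it) or tipped over 0.6 rad ((linear speed of tin above 0.5 m/s and contact force between tin and the fingers below 0.1 N) or angle between tin's own z axis and vertical above 0.6 rad).
It fails at once if a bystander is moved more than 30 mm or tipped over (distance of any of tumbler_1, tumbler_2, shaker, jigger, muddler, bitters from where it was at the start of the episode above 0.03 m or angle between any of tumbler_1, tumbler_2, shaker, jigger, bitters's own z axis and vertical above 0.4 rad).
It also fails if it takes over 67 s, if anything falls off the work surface, if the arm or the gripper's body presses on something with over 40 N, if the wrist force passes 120 N, or if a joint passes its speed limit or range.

ROBOT

A 7-joint arm with a two-finger parallel gripper is mounted at the origin on the work surface. World frame = base frame: x ahead of the robot, y to its left, z up, the work surface at z = 0. Lengths are in m, angles in rad, forces in N, time in s.
With the tool pointing down it reaches from about 0.425 to 0.95 m from the base axis. Payload 4.7 kg.
Tool frame: the origin (TCP) lies between the finger pads; the fingertips stand 11 mm ahead of it and the grasp point (between the pads) lies 8 mm behind it; z points along the fingers, y is the line along which they close (so a half turn about z gives the same grasp; the last joint's range is limited). The gripper opens to 85 mm and grips with 20 to 120 N. Pads are 22 mm wide; open, the fingers measure 114 mm over their backs; the gripper's body (76 mm by 85 mm) begins 54 mm behind the grasp point. The pads swing forward as they close: fully open they stand 13 mm farther back than shut.
Start: joints at [1.302, 0.469, -0.049, 1.532, 0.024, 1.141, -0.082], TCP at [0.16, -0.656, 0.242] pointing down, gripper open.
Joint ranges: [-2.59, 2.59], [-0.33, 1.99], [-1.39, 1.29], [0.1, 2.45], [-1.04, 4.18], [0.21, 1.99], [-2.66, 2.66]. Speed limits (rad/s): [2.57, 2.57, 3.14, 3.14, 3.14, 3.14, 3.14].

INTERFACE

Orientations are given as a unit quaternion [x, y, z, w].
In Python, from cell import observe, read_camera, get_calibration, close_job, look_for gives the robot as it stands.
- The arm moves only by the tool carry_out, never from a script. Its argument "moves" is a list of rows, each a list of 3 entries, a list of its own where there are three numbers: the shift along the tool's x, y, z in units of 75 cm (1.0 is 75 cm), then the turn, a rotation vector about the tool's x, y, z in units of 0.12 rad (1.0 is 0.12 rad), then the opening, from 0 (shut) to 1 (fully open). In form: [[[tx, ty, tz], [ax, ay, az], grip], ...]. A call has 1 to 20 rows; each row shifts and turns the commanded pose from where the row before left it, along the tool's axes as they then stand; what a row does not reach is not made up. A row lasts 1/10 s, in which the tool goes at most 50 mm and 8.59 degrees, less where a joint would pass 70% of its speed; a pose out of reach is approached as far as the arm can. A call with a number of a shift or a turn outside -1 to 1 is refused whole. A call with a gripper value outside its range is refused whole. The fingers move at their own pace and stop on an object; "force" is the grip in N (left out, the last holds). Time passes only in rows, so rows that do not move let the fingers close. It gives the time, the measured TCP pose, the force, the opening and the grip force at its end, in the units of the state.
- observe(): the state, without advancing time (a new reading comes with each control period).
- read_camera(name): name is "scene" or "top" or "wrist"; returns the picture (480x640x3 uint8, blue, green, red); there is no depth.
- get_calibration(name): a dict with "fx", "fy", "cx", "cy" (pixels), "rvec" (rotation vector, rad) and "tvec" (3), from world to camera coordinates, as OpenCV has them; the wrist camera has in their place "hand_eye" (4x4, takes a point from camera to tool coordinates, whose origin is the TCP and whose axes are the flange's). Camera axes: x right, y down, z forward; pixel columns grow to the right and rows downward; lengths in m; the calibration is good to about 2 mm. A picture is of the moment at which its call begins: read the wrist's pose just before it. get_calibration takes no time and is no camera call.
- close_job(): hands the job in; it is judged then, once.
Trained networks look in the newest picture that a camera, given by its name, has taken for a name from the list of things; names that differ only in an ending like _2 or _b are one class to them, and where a whole thing is asked for, a point or a joint stands for the part that bears it (a point fixed in the world has none). Each returns a list of dicts, best first, with "score" (0 to 1); they miss things now and then, are a little off and sometimes report something else, mostly with a low value. They report only what shows in the picture. A call takes as long as a camera call. They do not tell look-alikes from the thing itself.
- look_for(camera, query): "at" ([x, y, z] in m, in the coordinates of the camera as it stood for that picture, good to about 4 mm: the middle of the surface that is visible of it).
The state is a dict: "time_s": time; "qpos": joint angles; "qd": joint speeds; "effort": joint torques, N m; "eef_pos": TCP position; "orientation": TCP orientation; "wrist_force": force on the tool from outside, world axes, zero at the start; "torque": the same for the moment, N m; "gripper_width": finger opening in m; "gripper_force": force on a finger pad.
Only numpy, scipy, OpenCV 4.12 (cv2) and the standard library are available. Lean on these libraries where they do the work, as an engineer would, in place of code of your own. Each camera call takes 0.05 s, during which the arm holds its last target. There are 200 camera calls.

## Working session

There is one attempt and no reset: what is moved stays moved. The work goes in short steps, Python scripts to look and compute and a tool call to move; the robot and the scene stay as the last step left them, time stands still between calls to the robot, and variables do not carry over. Pictures are saved under pics/ and viewed, at most 10 in all, crops included, and the job is handed in when it is done.

Besides the shell and the picture viewer there is one more tool, called after "Call:" as name([rows], argument=value, ...), one row to a line, values as JSON. carry_out: Moves the arm, as the interface text tells. Its arguments: {"type":"object","properties":{"moves":{"type":"array","items":{"type":"array"}},"force":{"type":"number"}},"required":["moves"]}

```bash
mkdir -p pics; cat > h.py <<'E'
import numpy as np, cv2
from scipy.spatial.transform import Rotation as R
from cell import observe, read_camera, get_calibration, close_job, look_for
def ext(n):
    c=get_calibration(n)
    if 'rvec' in c:
        Rm=cv2.Rodrigues(np.array(c['rvec'],float))[0]; t=np.array(c['tvec'],float).ravel()
        return c,Rm.T,-Rm.T@t
    s=observe(); H=np.array(c['hand_eye']); Rt=R.from_quat(s['orientation']).as_matrix()
    return c,Rt@H[:3,:3],Rt@H[:3,3]+np.array(s['eef_pos'])
def ray(e,u,v,z):
    c,A,o=e; d=A@np.array([(u-c['cx'])/c['fx'],(v-c['cy'])/c['fy'],1]); return o+d*(z-o[2])/d[2]
def proj(e,p):
    c,A,o=e; q=A.T@(np.array(p)-o); return [round(c['fx']*q[0]/q[2]+c['cx']),round(c['fy']*q[1]/q[2]+c['cy'])]
def find(cam,q,e):
    return [(round(d['score'],2),np.round(e[1]@np.array(d['at'])+e[2],3).tolist(),proj(e,e[1]@np.array(d['at'])+e[2])) for d in look_for(cam,q)]
def rel(pos,Rt=None):
    """moves from present pose to a target, in tool axes & units"""
    s=observe(); Rc=R.from_quat(s['orientation'])
    print('shift',np.round(Rc.inv().apply(np.array(pos)-s['eef_pos'])/.75,4),'turn',None if Rt is None else np.round((Rc.inv()*R.from_matrix(Rt)).as_rotvec()/.12,3))
E
python3 - <<'E'
from h import *
s=observe();print({k:np.round(v,3).tolist() for k,v in s.items()})
for n in['scene','top']:
    im=read_camera(n);cv2.imwrite(f'pics/{n}0.png',im);e=ext(n);print(n,np.round(e[2],3))
    for q in ['power_unit','rcd_a','lever_a','test_a','tin','caddy','tumbler_1','shaker','jigger','muddler','bitters','ice_bucket']:
        print(q,find(n,q,e)[:4])
E
```

```text
{'time_s': 0.0, 'qpos': [1.302, 0.469, -0.049, 1.534, 0.024, 1.141, -0.082], 'qd': [0.0, -0.0, -0.001, -0.001, -0.002, 0.002, 0.001], 'effort': [-0.0, -51.031, -0.047, -23.772, 0.011, 0.008, 0.0], 'eef_pos': [0.16, -0.655, 0.241], 'orientation': [0.993, 0.12, -0.0, -0.001], 'wrist_force': [0.258, 0.066, -0.661], 'torque': [-0.013, -0.032, -0.019], 'gripper_force': 0.0, 'gripper_width': 0.085}
scene [ 1.234 -0.333  1.001]
power_unit [(0.89, [0.717, 0.018, 0.103], [376, 292]), (0.21, [0.705, 0.336, 0.027], [480, 266])]
rcd_a [(0.86, [0.613, -0.017, 0.106], [344, 263]), (0.63, [0.627, 0.081, 0.11], [383, 254]), (0.63, [0.594, 0.208, 0.084], [419, 236]), (0.25, [0.408, -0.338, 0.115], [194, 240])]
lever_a [(0.62, [0.624, 0.063, 0.121], [376, 252])]
test_a [(0.38, [0.717, 0.016, 0.1], [375, 293])]
tin [(0.98, [0.328, 0.194, 0.058], [368, 182]), (0.61, [0.306, 0.289, 0.067], [393, 167]), (0.58, [0.489, 0.059, 0.081], [350, 226]), (0.49, [0.706, 0.339, 0.027], [481, 265])]
caddy [(0.88, [0.455, -0.367, 0.082], [189, 265])]
tumbler_1 [(0.72, [0.473, 0.006, 0.062], [329, 233]), (0.57, [0.483,
[... 797 characters left out ...]
.295, 0.291, 0.109], [155, 354]), (0.72, [0.467, 0.074, 0.109], [269, 265]), (0.57, [0.368, 0.122, 0.082], [245, 316])]
caddy [(0.83, [0.453, -0.371, 0.078], [489, 273]), (0.72, [0.617, 0.109, 0.107], [252, 191])]
tumbler_1 [(0.97, [0.474, 0.15, 0.025], [236, 266]), (0.67, [0.468, 0.013, 0.009], [300, 269])]
shaker [(0.94, [0.69, -0.342, 0.141], [479, 151])]
jigger [(0.58, [0.599, 0.207, 0.069], [207, 204])]
muddler [(0.98, [0.682, 0.342, 0.027], [150, 171])]
bitters [(0.72, [0.618, 0.069, 0.121], [272, 189]), (0.69, [0.472, 0.148, 0.027], [237, 267]), (0.62, [0.401, -0.329, 0.111], [474, 298]), (0.36, [0.61, -0.014, 0.108], [313, 194])]
ice_bucket [(0.92, [0.446, 0.364, 0.061], [129, 277])]
```

View pics/top0.png

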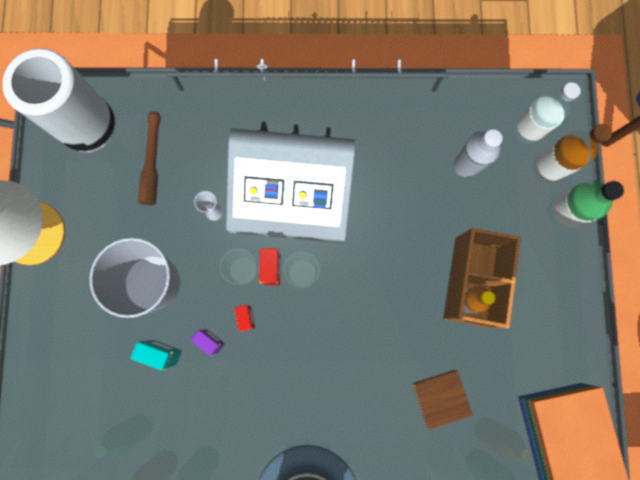

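View pics/scene0.png

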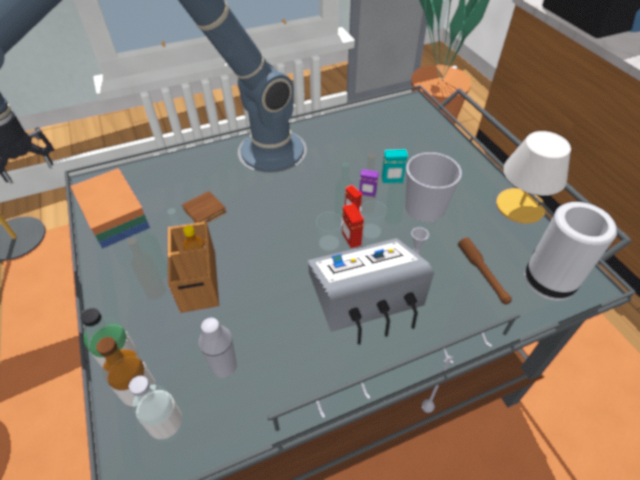

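The tin is the larger red one at top px (269,265), between the glasses. The caddy is at (487,278) with its empty bay at the far end. The left RCD (263,190) seems to show red, so it is probably the one that is on. I'll enlarge for the details.

```bash
python3 - <<'E'
from h import *
im=cv2.imread('pics/top0.png')
a=cv2.resize(im[150:300,215:365],(600,600),interpolation=cv2.INTER_CUBIC)
cv2.imwrite('pics/c1.png',a)
b=cv2.resize(im[220:335,435:530],None,fx=5,fy=5,interpolation=cv2.INTER_CUBIC)
cv2.imwrite('pics/c2.png',b)
E
```

```text
(no output)
```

View pics/c1.png

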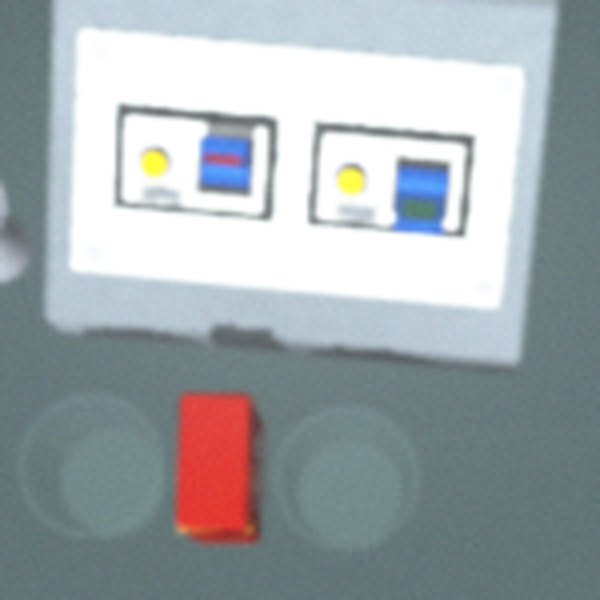

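View pics/c2.png

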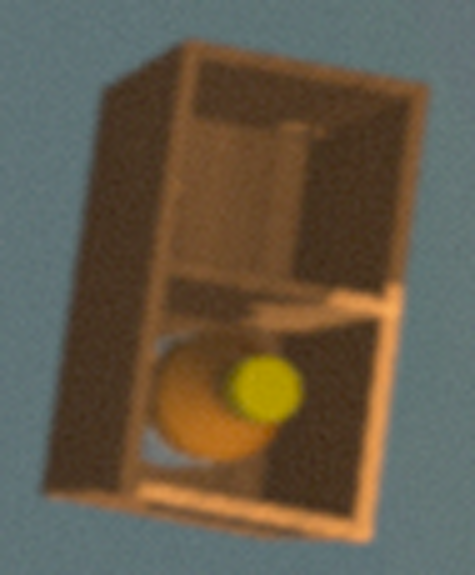

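The left RCD shows the red side, so it is on; the right shows green, so it is off. Next are the tin, caddy and unit poses.

```bash
cat >> h.py <<'E'
def down(yaw): # tool z down, tool x at world angle yaw
    c,s=np.cos(yaw),np.sin(yaw); return np.array([[c,s,0],[s,-c,0],[0,0,-1.]])
E
python3 - <<'E'
from h import *
e=ext('top')
def pts(L,z,u0,v0,k): return np.array([ray(e,u0+(u+.5)/k-.5,v0+(v+.5)/k-.5,z) for u,v in L])
t=pts([(180,394),(250,394),(247,527),(177,527)],.11,215,150,4)
c=pts([(187,40),(428,90),(372,540),(130,495)],.125,435,220,5)
for n,p in(('tin',t),('caddy',c)):
    d=p[0]+p[1]-p[2]-p[3]; w=p[0]+p[3]-p[1]-p[2]
    print(n,p.mean(0).round(4),'yaw',np.arctan2(d[1],d[0]).round(3),np.arctan2(-w[0],w[1]).round(3),'len',np.linalg.norm(d)/2,np.linalg.norm(w)/2)
y=(lambda d:np.arctan2(d[1],d[0]))(c[0]+c[1]-c[2]-c[3]);print('bay',c.mean(0)[:2]+.0435*np.array([np.cos(y),np.sin(y)]))
for n,z in(('front edge',.05),):
    p=pts([(45,325),(522,365)],z,215,150,4);print(n,p.round(3),np.arctan2(-(p[0]-p[1])[0],(p[0]-p[1])[1]))
p=pts([(155,162),(351,180)],.112,215,150,4);print('buttons',p.round(4),np.arctan2(-(p[0]-p[1])[0],(p[0]-p[1])[1]))
im=cv2.imread('pics/top0.png').astype(int)
m=((im[...,2]>150)&(im[...,1]<90)&(im[...,0]<90)).astype(np.uint8);m[:240]=0;m[295:]=0
r=cv2.minAreaRect(cv2.findNonZero(m));print(r)
for q in['test_a','lever_a']:print(find('top',q,e))
E
```

```text
tin [0.4672 0.0755 0.11  ] yaw -0.009 0.001 len 0.0658762655549131 0.034494180496551244
caddy [ 0.4414 -0.3582  0.125 ] yaw -0.174 -0.195 len 0.17873324650494318 0.09498956606211191
bay [ 0.48419865 -0.36570712]
front edge [[ 0.545  0.17   0.05 ]
 [ 0.524 -0.081  0.05 ]] -0.08346754908287561
buttons [[0.6175 0.1068 0.112 ]
 [0.6084 0.0082 0.112 ]] -0.09199094875796324
((268.0, 266.0), (36.0, 18.0), 90.0)
[(0.69, [0.598, -0.023, 0.109], [318, 200]), (0.5, [0.615, 0.11, 0.112], [252, 191])]
[(0.68, [0.598, -0.027, 0.111], [320, 200]), (0.64, [0.618, 0.074, 0.119], [270, 189])]
```

```bash
python3 - <<'E'
from h import *
rel([.5,-.2,.27],down(np.pi/2))
s=observe();Rc=R.from_quat(s['orientation']);print(Rc.inv().apply(np.array([-.033,.2755,0]))/.75)
E
```

```text
shift [ 0.5842 -0.4826 -0.0369] turn [ 1.0000e-03 -0.0000e+00 -1.1091e+01]
[ 4.45206912e-02 -3.67270589e-01 -1.93988207e-05]
```

Call:
carry_out([
  [[0.045,-0.037,-0.003],[0,0,0],1],
  [[0.045,-0.037,-0.003],[0,0,0],1],
  [[0.045,-0.037,-0.003],[0,0,0],1],
  [[0.045,-0.037,-0.003],[0,0,0],1],
  [[0.045,-0.037,-0.003],[0,0,0],1],
  [[0.045,-0.037,-0.003],[0,0,0],1],
  [[0.045,-0.037,-0.003],[0,0,0],1],
  [[0.045,-0.037,-0.003],[0,0,0],1],
  [[0.045,-0.037,-0.003],[0,0,0],1],
  [[0.045,-0.037,-0.003],[0,0,0],1],
  [[0.045,-0.037,-0.003],[0,0,0],1],
  [[0.045,-0.037,-0.003],[0,0,0],1],
  [[0.045,-0.037,-0.003],[0,0,0],1],
  [[0.0064,-0.0525,0],[0,0,0],1],
  [[0.0064,-0.0525,0],[0,0,0],1],
  [[0.0064,-0.0525,0],[0,0,0],1],
  [[0.0064,-0.0525,0],[0,0,0],1],
  [[0.0064,-0.0525,0],[0,0,0],1],
  [[0.0064,-0.0525,0],[0,0,0],1],
  [[0.0064,-0.0525,0],[0,0,0],1],
])

```text
time_s: 3.4
eef_pos: [0.4677, 0.0762, 0.2719]
orientation: [0.993, 0.12, 0.0, 0.0]
wrist_force: [0.1, -0.2, -0.1]
gripper_width: 0.0858
gripper_force: 0.0
```

Call:
carry_out([
  [[0,0,0],[0,0,-1],1],
  [[0,0,0],[0,0,-1],1],
  [[0,0,0],[0,0,-1],1],
  [[0,0,0],[0,0,-1],1],
  [[0,0,0],[0,0,-1],1],
  [[0,0,0],[0,0,-1],1],
  [[0,0,0],[0,0,-1],1],
  [[0,0,0],[0,0,-1],1],
  [[0,0,0],[0,0,-1],1],
  [[0,0,0],[0,0,-1],1],
  [[0,0,0],[0,0,-1],1],
  [[0,0,0],[0,0,-0.1],1],
  [[0,0,0],[0,0,0],1],
  [[0,0,0],[0,0,0],1],
])

```text
time_s: 4.8
eef_pos: [0.4681, 0.0746, 0.2716]
orientation: [0.707, 0.707, 0.0, 0.0]
wrist_force: [1.0, -0.1, 0.2]
gripper_width: 0.0853
gripper_force: 0.0
```

```bash
python3 - <<'E'
from h import *
s=observe();print({k:np.round(s[k],4).tolist() for k in['time_s','qpos','eef_pos','orientation']})
im=read_camera('wrist');e=ext('wrist');cv2.imwrite('pics/w1.png',im)
print(get_calibration('wrist'))
for q in['tin','test_a','lever_a','rcd_a','tumbler_1']:print(q,find('wrist',q,e))
rel([.4672,.0755,.20],down(np.pi/2))
E
```

```text
{'time_s': 4.8, 'qpos': [0.3647, 0.1665, -0.68, 1.9247, 0.1181, 1.0896, -0.364], 'eef_pos': [0.4681, 0.0746, 0.2716], 'orientation': [0.7074, 0.7069, 0.0, 0.0001]}
{'fx': 413.499369534909, 'fy': 413.499369534909, 'cx': 316.8751167718014, 'cy': 240.84050380516345, 'hand_eye': array([[-6.93646619e-04, -9.58447114e-01, -2.85269432e-01,
         7.27064891e-02],
       [ 9.99999755e-01, -6.90469389e-04, -1.11712132e-04,
         9.67012696e-04],
       [-8.98996400e-05, -2.85269439e-01,  9.58447358e-01,
        -1.32211154e-01],
       [ 0.00000000e+00,  0.00000000e+00,  0.00000000e+00,
         1.00000000e+00]])}
tin [(0.8, [0.375, 0.135, 0.08], [193, 135]), (0.7, [0.324, 0.201, 0.08], [113, 40]), (0.61, [0.47, 0.085, 0.115], [318, 209])]
test_a [(0.89, [0.618, 0.111, 0.11], [528, 172]), (0.67, [0.611, 0.009, 0.106], [497, 301])]
lever_a [(0.93, [0.619, 0.075, 0.118], [528, 224]), (0.71, [0.613, -0.011, 0.107], [498, 325])]
rcd_a [(0.76, [0.621, 0.089, 0.107], [525, 201]), (0.61, [0.617, 0.002, 0.108], [506, 310]), (0.29, [0.605, 0.205, 0.079], [508, 33])]
tumbler_1 [(0.9, [0.465, -0.006, 0.06], [313, 295]), (0.58, [0.466, 0.139, 0.041], [314, 128])]
shift [ 0.0011 -0.0011  0.0954] turn [0.    0.001 0.006]
```

View pics/w1.png

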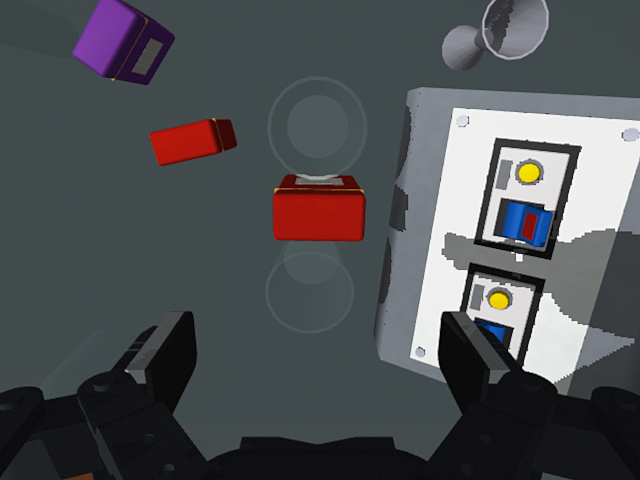

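The tin's top spans (273..365, 190..240). The left RCD has button (528,172) and lever up with red showing at (530,225). The right RCD's button is at (499,300).

```bash
python3 - <<'E'
from h import *
e=ext('wrist')
for n,u,v,z in(('tin',319,215,.11),('a',273,215,.11),('b',365,215,.11),('c',319,190,.11),('d',319,240,.11),('btnA',528.5,172,.112),('btnB',499,300,.112)):print(n,ray(e,u,v,z).round(4))
t=ray(e,319,215,.11); rel([t[0],t[1],.078],down(np.pi/2))
E
```

```text
tin [0.4705 0.0796 0.11  ]
a [0.4371 0.0796 0.11  ]
b [0.504  0.0795 0.11  ]
c [0.4705 0.0979 0.11  ]
d [0.4706 0.0606 0.11  ]
btnA [0.6174 0.1109 0.112 ]
btnB [0.609  0.0131 0.112 ]
shift [0.0065 0.0033 0.2581] turn [0.    0.001 0.006]
```

Call:
carry_out([
  [[0.004,0.001,0.05],[0,0,0],1],
  [[0,0,0.05],[0,0,0],1],
  [[0,0,0.05],[0,0,0],1],
  [[0,0,0.04],[0,0,0],1],
  [[0,0,0.03],[0,0,0],1],
  [[0,0,0.02],[0,0,0],1],
  [[0,0,0.018],[0,0,0],1],
  [[0,0,0],[0,0,0],1],
  [[0,0,0],[0,0,0],1],
])

```text
time_s: 6.0
eef_pos: [0.4691, 0.0778, 0.0783]
orientation: [0.707, 0.707, 0.0, 0.0]
wrist_force: [0.6, 0.7, 0.8]
gripper_width: 0.085
gripper_force: 0.0
```

Call:
carry_out([
  [[0,0,0],[0,0,0],0.7],
  [[0,0,0],[0,0,0],0.6],
  [[0,0,0],[0,0,0],0.6],
  [[0,0,0],[0,0,0],0.6],
  [[0,0,0],[0,0,0],0.6],
  [[0,0,0],[0,0,0],0.6],
], force=40)

```text
time_s: 6.6
eef_pos: [0.4696, 0.0778, 0.0792]
orientation: [0.707, 0.707, 0.001, 0.001]
wrist_force: [-1.5, -0.3, 7.3]
gripper_width: 0.0675
gripper_force: 45.7
```

Call:
carry_out([
  [[0,0,-0.01],[0,0,0],0.6],
  [[0,0,-0.02],[0,0,0],0.6],
  [[0,0,-0.04],[0,0,0],0.6],
  [[0,0,-0.05],[0,0,0],0.6],
  [[0,0,-0.05],[0,0,0],0.6],
  [[0,0,-0.02],[0,0,0],0.6],
  [[-0.02,0.003,0],[0,0,0],0.6],
  [[-0.04,0.006,0],[0,0,0],0.6],
  [[-0.05,0.006,0],[0,0,0],0.6],
  [[-0.05,0.006,0],[0,0,0],0.6],
  [[-0.05,0.006,0],[0,0,0],0.6],
  [[-0.05,0.006,0],[0,0,0],0.6],
  [[-0.04,0.004,0],[0,0,0],0.6],
  [[-0.02,0.003,0],[0,0,0],0.6],
  [[0,0,0],[0,0,0],0.6],
  [[0,0,0],[0,0,0],0.6],
])

```text
time_s: 8.2
eef_pos: [0.4988, -0.1606, 0.2205]
orientation: [0.706, 0.708, 0.0, -0.001]
wrist_force: [-0.6, 1.2, -3.0]
gripper_width: 0.0679
gripper_force: 46.2
```

Call:
carry_out([
  [[0,0,0.02],[0,0,0],0.6],
  [[0,0,0.04],[0,0,0],0.6],
  [[0,0,0.04],[0,0,0],0.6],
  [[0,0,0.03],[0,0,0],0.6],
  [[0,0,0.02],[0,0,0],0.6],
  [[0,0,0.015],[0,0,0],0.6],
  [[0,0,0.01],[0,0,0],0.6],
  [[0,0,0.005],[0,0,0],0.6],
  [[0,0,0.003],[0,0,0],0.6],
  [[0,0,0],[0,0,0],0.6],
])

```text
time_s: 9.2
eef_pos: [0.4993, -0.1623, 0.0836]
orientation: [0.707, 0.707, 0.0, 0.0]
wrist_force: [-0.3, -0.7, -2.7]
gripper_width: 0.0677
gripper_force: 46.2
```

Call:
carry_out([
  [[0,0,0.0013],[0,0,0],0.6],
  [[0,0,0.0013],[0,0,0],0.6],
  [[0,0,0.0013],[0,0,0],0.6],
  [[0,0,0.0013],[0,0,0],0.6],
  [[0,0,0],[0,0,0],0.6],
  [[0,0,0],[0,0,0],0.6],
])

```text
time_s: 9.8
eef_pos: [0.499, -0.1623, 0.0794]
orientation: [0.707, 0.707, 0.0, 0.0]
wrist_force: [0.1, -0.7, -1.3]
gripper_width: 0.0676
gripper_force: 46.2
```

Call:
carry_out([
  [[0,0,0.0013],[0,0,0],0.6],
  [[0,0,0],[0,0,0],0.6],
  [[0,0,0],[0,0,0],0.6],
])

```text
time_s: 10.1
eef_pos: [0.4991, -0.1624, 0.0792]
orientation: [0.707, 0.707, -0.0, 0.0]
wrist_force: [-3.1, 1.1, 5.6]
gripper_width: 0.0677
gripper_force: 46.9
```

Call:
carry_out([
  [[0,0,0],[0,0,0],0.82],
  [[0,0,0],[0,0,0],0.9],
  [[0,0,0],[0,0,0],1],
  [[0,0,0],[0,0,0],1],
  [[0,0,0],[0,0,0],1],
  [[0,0,-0.03],[0,0,0],1],
  [[0,0,-0.05],[0,0,0],1],
  [[0,0,-0.05],[0,0,0],1],
  [[0,0,-0.05],[0,0,0],1],
  [[0,0,-0.03],[0,0,0],1],
  [[0,0,0],[0,0,0],1],
  [[0,0,0],[0,0,0],1],
])

```text
time_s: 11.3
eef_pos: [0.4988, -0.1624, 0.2359]
orientation: [0.707, 0.707, -0.0, 0.0]
wrist_force: [0.5, -0.1, -0.2]
gripper_width: 0.085
gripper_force: 0.0
```

```bash
python3 - <<'E'
from h import *
s=observe();print({k:np.round(s[k],4).tolist() for k in['time_s','qpos','eef_pos']})
im=read_camera('wrist');e=ext('wrist');cv2.imwrite('pics/w2.png',im)
im2=read_camera('top');e2=ext('top')
print(find('wrist','tin',e)[:3],find('top','tin',e2)[:5])
for n,I,E in(('wrist',im,e),('top',im2,e2)):
    I=I.astype(int);m=((I[...,2]>150)&(I[...,1]<90)&(I[...,0]<90)).astype(np.uint8)
    N,l,st,c=cv2.connectedComponentsWithStats(m)
    for i in range(1,N):
        if st[i,4]>60:
            r=cv2.minAreaRect(cv2.findNonZero((l==i).astype(np.uint8)));print(n,st[i],np.round(r[0],1),np.round(r[1],1),r[2],ray(E,*c[i],.11).round(4),ray(E,*r[0],.11).round(4))
E
```

```text
{'time_s': 11.3, 'qpos': [0.6958, 0.2791, -0.5551, 1.8716, 0.17, 1.0372, 0.0721], 'eef_pos': [0.4988, -0.1624, 0.2359]}
[(0.97, [0.501, -0.151, 0.114], [320, 220]), (0.72, [0.603, -0.03, 0.108], [503, 6])] [(0.96, [0.295, 0.292, 0.112], [154, 354]), (0.78, [0.363, 0.123, 0.081], [245, 318]), (0.67, [0.317, 0.196, 0.08], [207, 342]), (0.62, [0.491, -0.152, 0.111], [383, 253]), (0.36, [0.642, 0.039, 0.112], [287, 179])]
top [235 305  17  26 325] [242.6 317.7] [25.1 13.1] 78.69007110595703 [0.3637 0.1234 0.11  ] [0.3637 0.1234 0.11  ]
```

```bash
python3 - <<'E'
from h import *
e=ext('wrist');I=cv2.imread('pics/w2.png');h=cv2.cvtColor(I,cv2.COLOR_BGR2HSV)
m=(((h[...,0]<8)|(h[...,0]>172))&(h[...,1]>180)&(h[...,2]>50)).astype(np.uint8)
N,l,st,c=cv2.connectedComponentsWithStats(m)
for i in range(1,N):
    if st[i,4]>300:
        k=(l==i).astype(np.uint8);r=cv2.minAreaRect(cv2.findNonZero(k));print(st[i],r,ray(e,*r[0],.11).round(4))
E
```

```text
[273 184  91  19 903] ((318.18133544921875, 192.701904296875), (90.04541778564453, 16.97215461730957), 1.3322198390960693) [ 0.4997 -0.1343  0.11  ]
[ 266  203  104   58 5747] ((317.5, 231.5), (57.0, 103.0), 90.0) [ 0.4993 -0.1595  0.11  ]
```

View pics/w2.png

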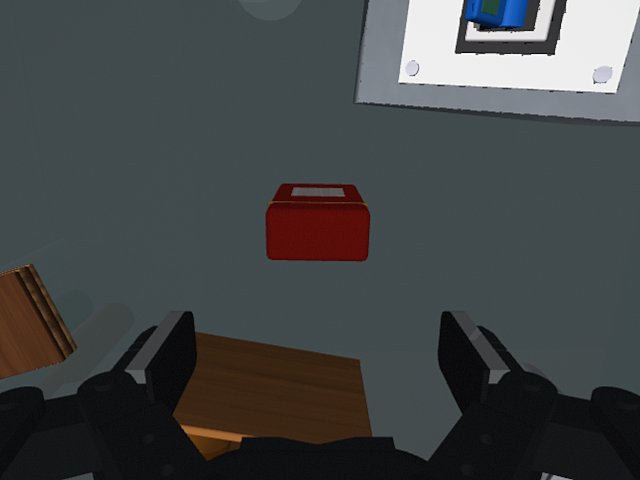

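Call:
carry_out([
  [[0,0,0],[0,0,1],1],
  [[0,0,0],[0,0,1],1],
  [[0,0,0],[0,0,1],1],
  [[0,0,0],[0,0,1],1],
  [[0,0,0],[0,0,1],1],
  [[0,0,0],[0,0,1],1],
  [[0,0,0],[0,0,1],1],
  [[0,0,0],[0,0,1],1],
  [[0,0,0],[0,0,1],1],
  [[0,0,0],[0,0,1],1],
  [[0,0,0],[0,0,1],1],
  [[0,0,0],[0,0,1],1],
  [[0,0,0],[0,0,1.09],0.85],
  [[0,0,0],[0,0,0],0.85],
  [[0,0,0],[0,0,0],0.85],
])

```text
out of range
```

Call:
carry_out([
  [[0,0,0],[0,0,1],0.85],
  [[0,0,0],[0,0,0],0.85],
  [[0,0,0],[0,0,0],0.85],
])

```text
time_s: 11.8
eef_pos: [0.4988, -0.1621, 0.2353]
orientation: [0.747, 0.665, -0.0, -0.001]
wrist_force: [0.3, -0.2, 0.1]
gripper_width: 0.0724
gripper_force: 0.0
```

```bash
python3 - <<'E'
from h import *
s=observe();print({k:np.round(s[k],4).tolist() for k in['time_s','qpos','eef_pos','orientation']})
rel([.499,-.162,.08],down(0))
E
```

```text
{'time_s': 11.8, 'qpos': [0.6786, 0.2771, -0.5341, 1.8723, 0.1623, 1.0361, -0.0385], 'eef_pos': [0.4988, -0.1621, 0.2353], 'orientation': [0.747, 0.6648, -0.0003, -0.0005]}
shift [2.000e-04 4.000e-04 2.071e-01] turn [-1.000e-02  5.000e-03  1.212e+01]
```

The first call was refused because of the 1.09 turn. I'll send the remaining turn again.

Call:
carry_out([
  [[0,0,0],[0,0,1],0.85],
  [[0,0,0],[0,0,1],0.85],
  [[0,0,0],[0,0,1],0.85],
  [[0,0,0],[0,0,1],0.85],
  [[0,0,0],[0,0,1],0.85],
  [[0,0,0],[0,0,1],0.85],
  [[0,0,0],[0,0,1],0.85],
  [[0,0,0],[0,0,1],0.85],
  [[0,0,0],[0,0,1],0.85],
  [[0,0,0],[0,0,1],0.85],
  [[0,0,0],[0,0,1],0.85],
  [[0,0,0],[0,0,1],0.85],
  [[0,0,0],[0,0,0.1],0.85],
  [[0,0,0],[0,0,0],0.85],
  [[0,0,0],[0,0,0],0.85],
])

```text
time_s: 13.3
eef_pos: [0.499, -0.1622, 0.2358]
orientation: [1.0, 0.001, -0.0, -0.0]
wrist_force: [-0.1, 0.6, -1.1]
gripper_width: 0.0728
gripper_force: 0.0
```

Call:
carry_out([
  [[0,0,0.03],[0,0,0],0.85],
  [[0,0,0.04],[0,0,0],0.85],
  [[0,0,0.05],[0,0,0],0.85],
  [[0,0,0.04],[0,0,0],0.85],
  [[0,0,0.03],[0,0,0],0.85],
  [[0,0,0.017],[0,0,0],0.85],
  [[0,0,0],[0,0,0],0.85],
  [[0,0,0],[0,0,0],0.85],
])

```text
time_s: 14.1
eef_pos: [0.4997, -0.1624, 0.0814]
orientation: [1.0, 0.0, 0.001, 0.0]
wrist_force: [0.9, 0.1, -0.8]
gripper_width: 0.0728
gripper_force: 0.0
```

Call:
carry_out([
  [[0,0,0],[0,0,0],0.6],
  [[0,0,0],[0,0,0],0.45],
  [[0,0,0],[0,0,0],0.3],
  [[0,0,0],[0,0,0],0.2],
  [[0,0,0],[0,0,0],0.2],
  [[0,0,0],[0,0,0],0.2],
  [[0,0,0],[0,0,0],0.2],
], force=40)

```text
time_s: 14.8
eef_pos: [0.4998, -0.1626, 0.0818]
orientation: [1.0, -0.0, 0.001, 0.0]
wrist_force: [-1.3, -0.7, 6.5]
gripper_width: 0.0352
gripper_force: 40.3
```

Call:
carry_out([
  [[0,0,-0.01],[0,0,0],0.2],
  [[0,0,-0.03],[0,0,0],0.2],
  [[0,0,-0.04],[0,0,0],0.2],
  [[0,0,-0.05],[0,0,0],0.2],
  [[0,0,-0.05],[0,0,0],0.2],
  [[0,0,-0.03],[0,0,0],0.2],
  [[0,0,-0.01],[0,0,0],0.2],
  [[-0.003,0.03,0],[0,0,0],0.2],
  [[-0.004,0.05,0],[0,0,0],0.2],
  [[-0.004,0.055,0],[0,0,0],0.2],
  [[-0.004,0.055,0],[0,0,0],0.2],
  [[-0.003,0.05,0],[0,0,0],0.2],
  [[-0.003,0.031,0],[0,0,0],0.2],
  [[0,0,0],[0,0,0.8],0.2],
  [[0,0,0],[0,0,0.7],0.2],
  [[0,0,0],[0,0,0],0.2],
  [[0,0,0],[0,0,0],0.2],
])

```text
time_s: 16.5
eef_pos: [0.4828, -0.3649, 0.2444]
orientation: [0.996, -0.089, -0.001, -0.001]
wrist_force: [0.7, -1.3, -1.8]
gripper_width: 0.0356
gripper_force: 40.7
```

```bash
python3 - <<'E'
from h import *
s=observe();print({k:np.round(s[k],4).tolist() for k in['time_s','qpos','eef_pos','orientation','wrist_force','gripper_width']})
im=read_camera('wrist');e=ext('wrist')
y=-.182;C=np.array([.4414,-.3582]);A=np.array([[np.cos(y),-np.sin(y)],[np.sin(y),np.cos(y)]])
for lx,ly in((.0905,.049),(.0905,-.049),(.0835,.042),(.0835,-.042),(.0035,.042),(.0035,-.042)):
    p=proj(e,[*(C+A@[lx,ly]),.125]);print(p,end=' ');cv2.circle(im,tuple(p),2,(0,255,0),-1)
cv2.imwrite('pics/w3.png',im);rel([.4842,-.3661,.2],down(-.182))
E
```

```text
{'time_s': 16.5, 'qpos': [0.7013, 0.3606, -0.162, 1.6963, 0.064, 1.0923, -1.2288], 'eef_pos': [0.4828, -0.3649, 0.2444], 'orientation': [0.996, -0.0888, -0.001, -0.0006], 'wrist_force': [0.7158, -1.2508, -1.8089], 'gripper_width': 0.0356}
[238, 161] [401, 161] [250, 172] [388, 173] [255, 294] [382, 294] shift [0.0021 0.0012 0.0597] turn [-0.006  0.013  0.032]
```

View pics/w3.png

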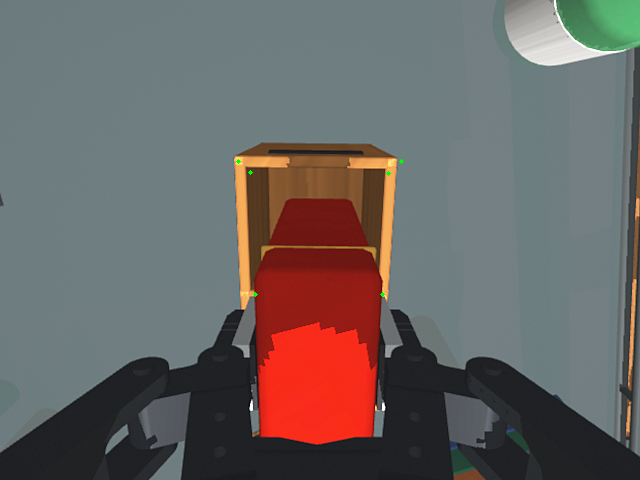

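The rim's outer corners are at (235,157) and (397,159), within 3 mm of prediction, and the tool is laterally centred. I'll lower it with +2 mm in x.

Call:
carry_out([
  [[0.003,0,0.02],[0,0,0],0.2],
  [[0,0,0.03],[0,0,0],0.2],
  [[0,0,0.03],[0,0,0],0.2],
  [[0,0,0.03],[0,0,0],0.2],
  [[0,0,0.03],[0,0,0],0.2],
  [[0,0,0.025],[0,0,0],0.2],
  [[0,0,0.015],[0,0,0],0.2],
  [[0,0,0.01],[0,0,0],0.2],
  [[0,0,0.006],[0,0,0],0.2],
  [[0,0,0.004],[0,0,0],0.2],
  [[0,0,0],[0,0,0],0.2],
])

```text
time_s: 17.65
eef_pos: [0.4857, -0.3661, 0.0959]
orientation: [0.996, -0.09, 0.0, 0.0]
wrist_force: [0.1, 0.1, -2.6]
gripper_width: 0.0357
gripper_force: 40.6
```

Call:
carry_out([
  [[0,0,0.004],[0,0,0],0.2],
  [[0,0,0.002],[0,0,0],0.2],
  [[0,0,0.0013],[0,0,0],0.2],
  [[0,0,0.0013],[0,0,0],0.2],
  [[0,0,0],[0,0,0],0.2],
  [[0,0,0],[0,0,0],0.2],
])

```text
time_s: 18.25
eef_pos: [0.4863, -0.3666, 0.0925]
orientation: [0.996, -0.09, 0.001, 0.001]
wrist_force: [-4.7, 3.2, 14.2]
gripper_width: 0.0356
gripper_force: 47.7
```

Call:
carry_out([
  [[0,0,-0.004],[0,0,0],0.2],
  [[0,0,0],[0,0,0],0.2],
  [[0,0,0],[0,0,0],0.2],
])

```text
time_s: 18.55
eef_pos: [0.4859, -0.3663, 0.0928]
orientation: [0.996, -0.09, 0.001, 0.0]
wrist_force: [-1.4, 1.1, 1.9]
gripper_width: 0.0352
gripper_force: 42.9
```

```bash
python3 - <<'E'
from h import *
im=read_camera('scene');cv2.imwrite('pics/s2.png',cv2.resize(im[190:330,120:270],None,fx=4,fy=4,interpolation=cv2.INTER_CUBIC))
s=observe();print({k:np.round(s[k],4).tolist() for k in['time_s','eef_pos','orientation','wrist_force','torque','gripper_width']})
E
```

```text
{'time_s': 18.6, 'eef_pos': [0.4859, -0.3663, 0.0928], 'orientation': [0.9959, -0.09, 0.0005, 0.0004], 'wrist_force': [-0.9873, -0.4546, 3.6432], 'torque': [-0.0832, 0.1918, -0.0638], 'gripper_width': 0.0356}
```

View pics/s2.png

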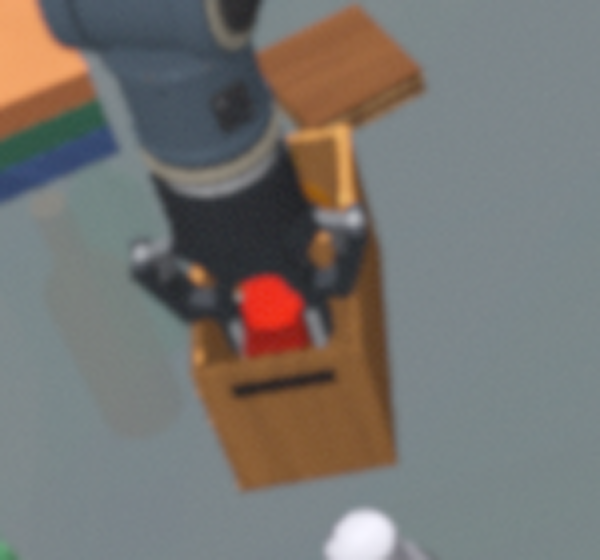

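The tin is inside the bay and resting on its floor, so I'll release it.

Call:
carry_out([
  [[0,0,0],[0,0,0],0.45],
  [[0,0,0],[0,0,0],0.48],
  [[0,0,0],[0,0,0],0.5],
  [[0,0,0],[0,0,0],0.5],
  [[0,0,0],[0,0,0],0.5],
  [[0,0,0],[0,0,0],0.5],
])

```text
time_s: 19.2
eef_pos: [0.4864, -0.3639, 0.0926]
orientation: [0.996, -0.089, 0.0, -0.001]
wrist_force: [-0.1, 4.8, 6.3]
gripper_width: 0.0423
gripper_force: 5.6
```

Call:
carry_out([
  [[0,0,-0.01],[0,0,0],0.5],
  [[0,0,-0.02],[0,0,0],0.5],
  [[0,0,-0.03],[0,0,0],0.5],
  [[0,0,-0.05],[0,0,0],0.5],
  [[0,0,-0.05],[0,0,0],0.4],
  [[0,0,-0.05],[0,0,0],0.2],
  [[0,0,-0.03],[0,0,0],0],
  [[0,0,0],[0,0,0],0],
  [[0,0,0],[0,0,0],0],
])

```text
time_s: 20.1
eef_pos: [0.4851, -0.3665, 0.2731]
orientation: [0.996, -0.09, 0.001, 0.001]
wrist_force: [0.1, -0.4, -0.3]
gripper_width: 0.0003
gripper_force: 0.0
```

```bash
python3 - <<'E'
from h import *
s=observe();print({k:np.round(s[k],4).tolist() for k in['time_s','qpos','eef_pos','orientation']})
im=read_camera('wrist');e=ext('wrist');cv2.imwrite('pics/w4.png',im)
print(find('wrist','tin',e)[:3]);im=read_camera('top');e2=ext('top');print(find('top','tin',e2)[:6])
E
```

```text
{'time_s': 20.1, 'qpos': [0.7016, 0.3405, -0.1625, 1.657, 0.0599, 1.1474, -1.2281], 'eef_pos': [0.4851, -0.3665, 0.2731], 'orientation': [0.9959, -0.0904, 0.0006, 0.0006]}
[(0.89, [0.493, -0.362, 0.12], [310, 215])]
[(0.79, [0.368, 0.122, 0.083], [245, 316]), (0.79, [0.296, 0.293, 0.112], [153, 354]), (0.7, [0.316, 0.196, 0.084], [207, 342]), (0.68, [0.481, -0.354, 0.114], [486, 257])]
```

View pics/w4.png

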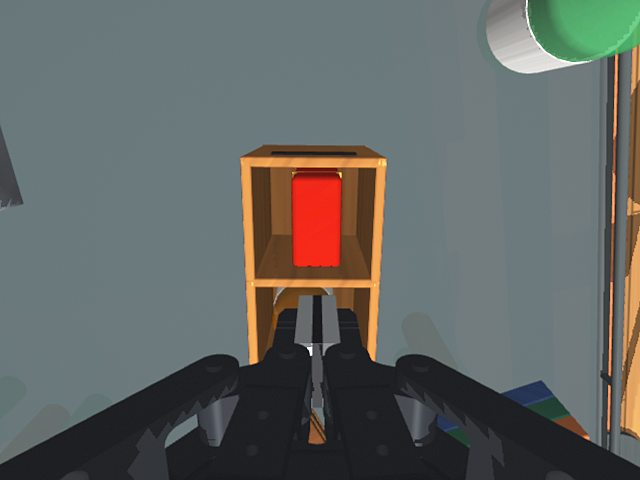

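The tin stands upright in the bay (top face px 293..341 × 172..267). On to the RCD.

```bash
cat >> h.py <<'E'
def rcdR(yaw):
    U=R.from_euler('z',yaw).as_matrix(); n=U@[-np.sin(.5),0,np.cos(.5)]; y=U@[0,1,0]
    return np.column_stack([y,np.cross(-n,y),-n]),n,np.cross(y,n)  # R, n, upslope
E
python3 - <<'E'
from h import *
Rt,n,s=rcdR(-.09);print(n.round(3),s.round(3))
p=np.array([.6175,.109,.110])+n*.11;print(p); rel([p[0],p[1],.273],down(np.pi/2-.09))
E
```

```text
[-0.477  0.043  0.878] [ 0.874 -0.079  0.479]
[0.56497663 0.11373991 0.20653408]
shift [-0.0094 -0.6481 -0.0023] turn [-2.3000e-02  9.0000e-03 -1.3843e+01]
```

Call:
carry_out([
  [[0,-0.03,0],[0,0,0],0],
  [[-0.001,-0.05,0],[0,0,0],0],
  [[-0.001,-0.05,0],[0,0,0],0],
  [[-0.001,-0.05,0],[0,0,0],0],
  [[-0.001,-0.05,0],[0,0,0],0],
  [[-0.001,-0.05,0],[0,0,0],0],
  [[-0.001,-0.05,0],[0,0,0],0],
  [[-0.001,-0.05,0],[0,0,0],0],
  [[-0.001,-0.05,0],[0,0,0],0],
  [[-0.001,-0.05,0],[0,0,0],0],
  [[-0.001,-0.05,0],[0,0,0],0],
  [[0,-0.05,0],[0,0,0],0],
  [[0,-0.04,0],[0,0,0],0],
  [[0,-0.028,0],[0,0,0],0],
])

```text
time_s: 21.7
eef_pos: [0.5647, 0.1163, 0.2712]
orientation: [0.996, -0.088, -0.001, -0.0]
wrist_force: [0.1, 0.4, -0.0]
gripper_width: -0.0001
gripper_force: 0.0
```

Call:
carry_out([
  [[0,0,0],[0,0,-1],0],
  [[0,0,0],[0,0,-1],0],
  [[0,0,0],[0,0,-1],0],
  [[0,0,0],[0,0,-1],0],
  [[0,0,0],[0,0,-1],0],
  [[0,0,0],[0,0,-1],0],
  [[0,0,0],[0,0,-1],0],
  [[0,0,0],[0,0,-1],0],
  [[0,0,0],[0,0,-1],0],
  [[0,0,0],[0,0,-1],0],
  [[0,0,0],[0,0,-1],0],
  [[0,0,0],[0,0,-1],0],
  [[0,0,0],[0,0,-1],0],
  [[0,0,0],[0,0,-0.85],0],
  [[0,0,0],[0,0,0],0],
])

```text
time_s: 23.2
eef_pos: [0.5649, 0.1132, 0.2712]
orientation: [0.738, 0.675, -0.001, -0.001]
wrist_force: [-0.1, -0.2, 0.0]
gripper_width: -0.0
gripper_force: 0.0
```

```bash
cat >> h.py <<'E'
def yellow(im):
    h=cv2.cvtColor(im,cv2.COLOR_BGR2HSV); m=cv2.inRange(h,(22,150,80),(36,255,255))
    N,l,st,c=cv2.connectedComponentsWithStats(m); return [(c[i].round(1),int(st[i,4])) for i in range(1,N) if st[i,4]>60]
E
python3 - <<'E'
from h import *
s=observe();print({k:np.round(s[k],4).tolist() for k in['time_s','qpos','eef_pos','orientation']})
im=read_camera('wrist');e=ext('wrist');cv2.imwrite('pics/w5.png',im)
for c,a in yellow(im):print(c,a,ray(e,*c,.11).round(4))
for q in['lever_a','test_a']:print(find('wrist',q,e))
Rt,n,u=rcdR(-.09);rel(np.array([.6175,.109,.110])+n*.11,Rt)
E
```

```text
{'time_s': 23.2, 'qpos': [0.2825, 0.3693, -0.7188, 1.7068, 0.2606, 1.1657, -0.5964], 'eef_pos': [0.5649, 0.1132, 0.2712], 'orientation': [0.738, 0.6748, -0.0007, -0.0007]}
[392.4 218.3] 285 [0.6206 0.1107 0.11  ]
[386.  338.5] 246 [0.6117 0.0128 0.11  ]
[(0.96, [0.622, 0.072, 0.117], [398, 271]), (0.55, [0.612, -0.011, 0.108], [387, 363])]
[(0.67, [0.615, 0.012, 0.108], [390, 338]), (0.52, [0.623, 0.11, 0.108], [395, 218])]
shift [ 0.0005 -0.      0.0869] turn [-4.174e+00  4.000e-03 -7.000e-03]
```

Call:
carry_out([
  [[0,0,0.03],[0,0,0],0],
  [[0,0,0.035],[0,0,0],0],
  [[0,0,0.022],[0,0,0],0],
  [[0,0,0],[-1,0,0],0],
  [[0,0,0],[-1,0,0],0],
  [[0,0,0],[-1,0,0],0],
  [[0,0,0],[-1,0,0],0],
  [[0,0,0],[-0.17,0,0],0],
  [[0,0,0],[0,0,0],0],
  [[0,0,0],[0,0,0],0],
])

```text
time_s: 24.35
eef_pos: [0.5656, 0.1138, 0.2074]
orientation: [0.715, 0.654, 0.167, 0.183]
wrist_force: [0.7, 0.4, 0.1]
gripper_width: -0.0002
gripper_force: 0.0
```

```bash
python3 - <<'E'
from h import *
s=observe();print({k:np.round(s[k],4).tolist() for k in['time_s','qpos','eef_pos','orientation']})
im=read_camera('wrist');e=ext('wrist');cv2.imwrite('pics/w6.png',im)
print(yellow(im),e[2])
import pickle
# triangulate: view1 (t=4.8), view2 (t=23.2), view3 now
def wext(pos,q):
    c=get_calibration('wrist');H=np.array(c['hand_eye']);A=R.from_quat(q).as_matrix();return c,A@H[:3,:3],A@H[:3,3]+np.array(pos)
e1=wext([.4681,.0746,.2716],[.7074,.7069,0,.0001]);e2=wext([.5649,.1132,.2712],[.738,.6748,-.0007,-.0007])
et=ext('top')
def tri(L):
    M=np.zeros((3,3));b=np.zeros(3)
    for E,(u,v) in L:
        d=E[1]@[(u-E[0]['cx'])/E[0]['fx'],(v-E[0]['cy'])/E[0]['fy'],1];d/=np.linalg.norm(d);P=np.eye(3)-np.outer(d,d);M+=P;b+=P@E[2]
    return np.linalg.solve(M,b).round(4)
y1=yellow(cv2.imread('pics/w1.png'));y2=yellow(cv2.imread('pics/w5.png'));y3=yellow(im);yt=yellow(cv2.imread('pics/top0.png'))
print(y1,yt)
a1=min(y1,key=lambda k:np.hypot(*(k[0]-[528,172])))[0];a3=min(y3,key=lambda k:k[0][1])[0]
a2=np.array([392.4,218.3])
print(tri([(e1,a1),(e2,a2)]),tri([(e1,a1),(e2,a2),(e,a3)]),tri([(e2,a2),(e,a3)]),tri([(e1,a1),(e,a3)]))
for z in(.107,.11,.113):print(ray(e1,*a1,z).round(4),ray(e2,*a2,z).round(4),ray(e,*a3,z).round(4))
E
```

```text
{'time_s': 24.35, 'qpos': [0.0967, 0.2212, -0.543, 2.1144, 0.77, 0.5071, -1.1218], 'eef_pos': [0.5656, 0.1138, 0.2074], 'orientation': [0.7151, 0.6537, 0.1674, 0.1827]}
[(array([314.5, 238.5]), 387)] [0.51049001 0.19168319 0.32354685]
[(array([528.9, 172.6]), 323), (array([498.9, 299.6]), 277)] [(array([ 44. , 245.8]), 829), (array([487.5, 297.3]), 172)]
[0.6215 0.1093 0.1047] [0.6213 0.1093 0.105 ] [0.6213 0.1094 0.1052] [0.6211 0.1093 0.1055]
[0.6204 0.1095 0.107 ] [0.6211 0.11   0.107 ] [0.6203 0.1099 0.107 ]
[0.6188 0.1099 0.11  ] [0.6206 0.1108 0.11  ] [0.6188 0.111  0.11  ]
[0.6173 0.1103 0.113 ] [0.6201 0.1115 0.113 ] [0.6173 0.1122 0.113 ]
```

```bash
python3 - <<'E'
from h import *
Rt,n,u=rcdR(-.09);rel(np.array([.6206,.1097,.107])+n*.021,Rt)
E
```

```text
shift [ 0.0011 -0.0002  0.1246] turn [ 0.007 -0.007 -0.002]
```

Call:
carry_out([
  [[0.001,0,0.03],[0,0,0],0],
  [[0,0,0.04],[0,0,0],0],
  [[0,0,0.03],[0,0,0],0],
  [[0,0,0.015],[0,0,0],0],
  [[0,0,0.0095],[0,0,0],0],
  [[0,0,0],[0,0,0],0],
  [[0,0,0.003],[0,0,0],0],
  [[0,0,0.003],[0,0,0],0],
  [[0,0,0.003],[0,0,0],0],
  [[0,0,0],[0,0,0],0],
])

```text
time_s: 25.4
eef_pos: [0.6132, 0.1099, 0.1193]
orientation: [0.715, 0.654, 0.167, 0.183]
wrist_force: [-0.0, -0.1, -0.8]
gripper_width: 0.0003
gripper_force: 0.0
```

```bash
python3 - <<'E'
from h import *
Rt,n,u=rcdR(-.09);rel(np.array([.6206,.1097,.107])+n*.011,Rt);s=observe();print(s['wrist_force'],s['wrist_force']@n)
im=read_camera('wrist');e=ext('wrist');print(find('wrist','lever_a',e))
E
```

```text
shift [0.0007 0.0008 0.0045] turn [ 0.006 -0.003  0.006]
[-0.02816271 -0.14968187 -0.77999621] -0.6775136010783183
[(0.42, [0.617, 0.063, 0.105], [316, 410])]
```

Call:
carry_out([
  [[0,0.0005,0.002],[0,0,0],0],
  [[0,0,0.002],[0,0,0],0],
  [[0,0,0.002],[0,0,0],0],
  [[0,0,0],[0,0,0],0],
])

```text
time_s: 25.9
eef_pos: [0.6156, 0.1097, 0.1152]
orientation: [0.715, 0.654, 0.167, 0.183]
wrist_force: [-0.3, 0.7, -0.2]
gripper_width: -0.0001
gripper_force: 0.0
```

Call:
carry_out([
  [[0,0,0.002],[0,0,0],0],
  [[0,0,0],[0,0,0],0],
])

```text
time_s: 26.1
eef_pos: [0.6163, 0.1097, 0.1141]
orientation: [0.715, 0.654, 0.167, 0.183]
wrist_force: [-2.3, -0.2, 1.6]
gripper_width: -0.0001
gripper_force: 1.8
```

Call:
carry_out([
  [[0,0,0.002],[0,0,0],0],
  [[0,0,0],[0,0,0],0],
])

```text
time_s: 26.3
eef_pos: [0.617, 0.1097, 0.1127]
orientation: [0.715, 0.654, 0.167, 0.183]
wrist_force: [-2.3, -0.4, 3.3]
gripper_width: -0.0002
gripper_force: 2.1
```

Call:
carry_out([
  [[0,0,0.002],[0,0,0],0],
  [[0,0,0.002],[0,0,0],0],
  [[0,0,0],[0,0,0],0],
  [[0,0,0],[0,0,0],0],
])

```text
time_s: 26.7
eef_pos: [0.6173, 0.1097, 0.1123]
orientation: [0.715, 0.654, 0.167, 0.184]
wrist_force: [-19.2, -3.2, 25.1]
gripper_width: 0.0001
gripper_force: 15.7
```

```bash
python3 - <<'E'
from h import *
Rt,n,u=rcdR(-.09);s=observe();print(s['wrist_force']@n,s['eef_pos'])
im=read_camera('top');e=ext('top');print(find('top','lever_a',e))
im2=read_camera('wrist');cv2.imwrite('pics/w7.png',np.vstack([cv2.resize(im2,(320,240)),cv2.resize(im[150:240,215:335],(320,240),interpolation=cv2.INTER_CUBIC)]))
h=cv2.cvtColor(im,cv2.COLOR_BGR2HSV)[150:240,215:365]
for n,lo,hi in(('red',(0,120,60),(8,255,255)),('green',(45,60,30),(80,255,255))):
    print(n,np.argwhere(cv2.inRange(h,lo,hi))[:,::-1].mean(0) if cv2.inRange(h,lo,hi).any() else None)
E
```

```text
31.076887977962002 [0.61733296 0.10970841 0.11225496]
[(0.73, [0.605, 0.072, 0.107], [271, 197]), (0.62, [0.691, -0.34, 0.139], [477, 151]), (0.55, [0.6, -0.026, 0.107], [319, 199])]
red None
green [78.42105263 49.57894737]
```

The lever has dropped: it was found at (271,197) and the red is gone. I'll back off.

Call:
carry_out([
  [[0,0,-0.01],[0,0,0],0],
  [[0,0,-0.03],[0,0,0],0],
  [[0,0,-0.04],[0,0,0],0],
  [[0,0,-0.04],[0,0,0],0],
  [[0,0,0],[0,0,0],0],
  [[0,0,0],[0,0,0],0],
])

```text
time_s: 27.45
eef_pos: [0.5757, 0.113, 0.1894]
orientation: [0.715, 0.654, 0.167, 0.183]
wrist_force: [0.7, 0.3, -0.2]
gripper_width: 0.0001
gripper_force: 0.0
```

```bash
python3 - <<'E'
from h import *
im=read_camera('wrist');e=ext('wrist');cv2.imwrite('pics/w8.png',im);print(find('wrist','lever_a',e),yellow(im))
Rt,n,u=rcdR(-.09);s=observe();print(s['eef_pos'],s['time_s'],s['qpos'].round(3) if hasattr(s['qpos'],'round') else s['qpos'])
B=np.array([.6215,.1097,.1050]); y=Rt[:,0]
H=B-16*.001*n-.036*y+.002*n   # hinge, at lever centre
print('hinge',H)
for nm,p in(('hinge',H),('tip down',H+.032*(np.cos(.6)*n-np.sin(.6)*u)),('tip up',H+.032*(np.cos(.6)*n+np.sin(.6)*u))):print(nm,p.round(4),proj(e,p))
E
```

```text
[(0.69, [0.605, 0.083, 0.102], [293, 295]), (0.52, [0.615, -0.016, 0.107], [324, 427])] [(array([314. , 248.3]), 465)]
[0.57535777 0.11268755 0.18788878] 27.55 [ 0.072  0.264 -0.514  2.115  0.843  0.484 -1.187]
hinge [0.62494916 0.07324244 0.09271384]
hinge [0.6249 0.0732 0.0927] [316, 295]
tip down [0.5965 0.0758 0.1072] [284, 314]
tip up [0.6281 0.073  0.1246] [347, 314]
```

View pics/w8.png

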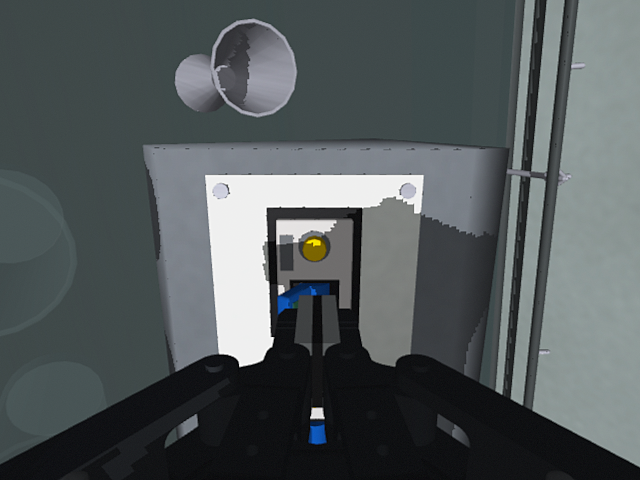

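```bash
python3 - <<'E'
from h import *
Rt,n,u=rcdR(-.09);y=Rt[:,0]
P0=np.array([.6160,.1097,.1146])-.036*y-.001*n
print('P0',P0);rel(P0-.045*u+.05*n,Rt);rel(P0-.045*u,Rt)
E
```

```text
P0 [0.61324186 0.07380261 0.11372242]
shift [-0.047  -0.0591  0.0466] turn [-0.01   0.004  0.004]
shift [-0.047  -0.0591  0.1132] turn [-0.01   0.004  0.004]
```

Call:
carry_out([
  [[-0.024,-0.03,0],[0,0,0],0],
  [[-0.023,-0.029,0],[0,0,0],0],
  [[0,0,0.03],[0,0,0],0],
  [[0,0,0.03],[0,0,0],0],
  [[0,0,0.025],[0,0,0],0],
  [[0,0,0.02],[0,0,0],0],
  [[0,0,0.008],[0,0,0],0],
  [[0,0,0],[0,0,0],0],
  [[0,0,0],[0,0,0],0],
])

```text
time_s: 28.45
eef_pos: [0.5738, 0.0781, 0.0924]
orientation: [0.715, 0.654, 0.166, 0.182]
wrist_force: [0.2, 1.0, 0.5]
gripper_width: -0.0002
gripper_force: 0.0
```

```bash
python3 - <<'E'
from h import *
Rt,n,u=rcdR(-.09)
P0=np.array([.61324,.0738,.11372]);rel(P0-.045*u,Rt);rel(P0,Rt);s=observe();print(s['wrist_force'],s['time_s'])
im=read_camera('wrist');cv2.imwrite('pics/w9.png',im);e=ext('wrist');print(find('wrist','lever_a',e))
E
```

```text
shift [-0.001   0.0001  0.0004] turn [-0.012 -0.002  0.011]
shift [-0.0011  0.0601  0.0004] turn [-0.012 -0.002  0.011]
[0.15382112 0.96995824 0.50583295] 28.45
[(0.91, [0.608, 0.075, 0.108], [415, 328])]
```

View pics/w9.png

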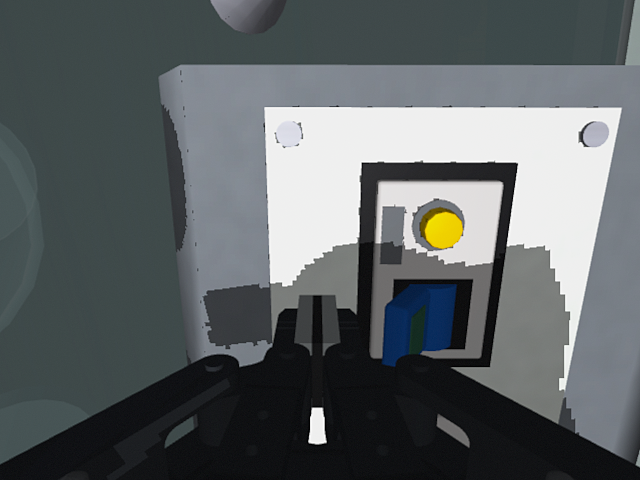

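I have now viewed 11 pictures, one over the allowance of 10, so I will take no more views and rely on numbers. The picture shows the lever dropped at about (420,325), with the finger on its downslope side and in line with it. I'll push up the slope while watching the force.

Call:
carry_out([
  [[-0.001,0.006,0],[0,0,0],0],
  [[0,0.006,0],[0,0,0],0],
  [[0,0.006,0],[0,0,0],0],
  [[0,0.006,0],[0,0,0],0],
  [[0,0.004,0],[0,0,0],0],
  [[0,0,0],[0,0,0],0],
])

```text
time_s: 29.15
eef_pos: [0.593, 0.0756, 0.104]
orientation: [0.715, 0.654, 0.167, 0.183]
wrist_force: [-2.2, 0.5, 0.4]
gripper_width: -0.0001
gripper_force: 1.0
```

Call:
carry_out([
  [[0,0.004,0],[0,0,0],0],
  [[0,0.004,0],[0,0,0],0],
  [[0,0,0],[0,0,0],0],
])

```text
time_s: 29.45
eef_pos: [0.598, 0.0752, 0.1066]
orientation: [0.715, 0.654, 0.167, 0.183]
wrist_force: [-4.4, -0.4, 0.9]
gripper_width: 0.0
gripper_force: 1.5
```

Call:
carry_out([
  [[0,0.004,0],[0,0,0],0],
  [[0,0.003,0],[0,0,0],0],
  [[0,0,0],[0,0,0],0],
])

```text
time_s: 29.75
eef_pos: [0.601, 0.0749, 0.1082]
orientation: [0.715, 0.654, 0.166, 0.182]
wrist_force: [-7.0, -0.0, 1.4]
gripper_width: -0.0001
gripper_force: 3.3
```

Call:
carry_out([
  [[0,0.003,0],[0,0,0],0],
  [[0,0,0],[0,0,0],0],
])

```text
time_s: 29.95
eef_pos: [0.6029, 0.0747, 0.1092]
orientation: [0.715, 0.654, 0.166, 0.182]
wrist_force: [-6.4, 0.8, -0.2]
gripper_width: -0.0004
gripper_force: 3.2
```

```bash
cat > l.py <<'E'
from h import *
Rt,n,u=rcdR(-.09);s=observe();d=s['eef_pos']-np.array([.61324,.0738,.11372])
print('s,n mm',d@u*1e3,d@n*1e3,'F u,n',s['wrist_force']@u,s['wrist_force']@n,s['time_s'])
im=read_camera('top');e=ext('top');print([f for f in find('top','lever_a',e)])
im=read_camera('wrist');e=ext('wrist');print(find('wrist','lever_a',e),yellow(im))
E
python3 l.py
```

```text
s,n mm -11.292016745539552 0.9627421640349896 F u,n -5.742497926842344 2.924212533238547 29.95
[(0.55, [0.599, -0.027, 0.111], [320, 200]), (0.39, [0.438, -0.356, 0.094], [484, 280]), (0.24, [0.693, -0.341, 0.139], [478, 150])]
[(0.96, [0.62, 0.079, 0.122], [374, 322]), (0.4, [0.494, 0.024, 0.02], [24, 417])] [(array([345.4, 224.4]), 1116)]
```

Call:
carry_out([
  [[0,0.003,0],[0,0,0],0],
  [[0,0,0],[0,0,0],0],
])

```text
time_s: 30.35
eef_pos: [0.6048, 0.0745, 0.1099]
orientation: [0.715, 0.654, 0.166, 0.182]
wrist_force: [-4.9, 1.3, -1.8]
gripper_width: -0.0001
gripper_force: 2.7
```

Call:
carry_out([
  [[0,0.003,0],[0,0,0],0],
  [[0,0,0],[0,0,0],0],
])

```text
time_s: 30.55
eef_pos: [0.6076, 0.0742, 0.1115]
orientation: [0.715, 0.654, 0.167, 0.182]
wrist_force: [-2.7, -0.2, -1.9]
gripper_width: -0.0001
gripper_force: 1.8
```

Call:
carry_out([
  [[0,0.003,0],[0,0,0],0],
  [[0,0,0],[0,0,0],0],
])

```text
time_s: 30.75
eef_pos: [0.6091, 0.074, 0.1124]
orientation: [0.715, 0.654, 0.166, 0.182]
wrist_force: [-6.9, 0.7, -1.6]
gripper_width: 0.0
gripper_force: 3.1
```

```bash
python3 l.py
```

```text
s,n mm -4.292697587465551 0.8115073643398538 F u,n -6.874230279176433 1.9730805311318265 30.75
[(0.46, [0.598, -0.024, 0.104], [319, 200]), (0.44, [0.66, 0.018, 0.118], [297, 169])]
[] [(array([326.2, 225.8]), 1176), (array([318.7, 439. ]), 77)]
```

Call:
carry_out([
  [[0,0.002,0],[0,0,0],0],
  [[0,0,0],[0,0,0],0],
])

```text
time_s: 31.15
eef_pos: [0.6096, 0.0739, 0.1127]
orientation: [0.715, 0.654, 0.166, 0.182]
wrist_force: [-7.7, 0.6, -2.2]
gripper_width: 0.0003
gripper_force: 3.5
```

Call:
carry_out([
  [[0,0.002,0],[0,0,0],0],
  [[0,0,0],[0,0,0],0],
])

```text
time_s: 31.35
eef_pos: [0.6098, 0.0739, 0.1126]
orientation: [0.715, 0.654, 0.165, 0.181]
wrist_force: [-10.3, 0.2, -1.8]
gripper_width: -0.0001
gripper_force: 4.9
```

Call:
carry_out([
  [[0,0.002,0],[0,0,0],0],
  [[0,0,0],[0,0,0],0],
])

```text
time_s: 31.55
eef_pos: [0.6099, 0.0738, 0.1126]
orientation: [0.715, 0.655, 0.164, 0.181]
wrist_force: [-13.0, 1.4, -1.9]
gripper_width: -0.0001
gripper_force: 6.4
```

Call:
carry_out([
  [[0,0.003,0],[0,0,0],0],
  [[0,0,0],[0,0,0],0],
  [[0,0,0],[0,0,0],0],
])

```text
time_s: 31.85
eef_pos: [0.6102, 0.0739, 0.1127]
orientation: [0.715, 0.655, 0.163, 0.18]
wrist_force: [-18.1, 2.1, -1.5]
gripper_width: 0.0001
gripper_force: 8.6
```

Call:
carry_out([
  [[0,-0.008,0],[0,0,0],0],
  [[0,-0.01,0],[0,0,0],0],
  [[0,-0.02,0],[0,0,0],0],
  [[0,-0.02,0],[0,0,0],0],
  [[0,0,0],[0,0,0],0],
  [[0,0,0],[0,0,0],0],
])

```text
time_s: 32.45
eef_pos: [0.5797, 0.0772, 0.0968]
orientation: [0.715, 0.654, 0.168, 0.183]
wrist_force: [-0.3, 0.9, -0.1]
gripper_width: 0.0001
gripper_force: 0.0
```

```bash
python3 l.py; python3 - <<'E'
from h import *
for n in('wrist','top'):
    im=read_camera(n);e=ext(n);cv2.imwrite(f'pics/f_{n}.png',im);h=cv2.cvtColor(im,cv2.COLOR_BGR2HSV)
    Rt,nn,u=rcdR(-.09);H=np.array([.62495,.07324,.0927])
    print(n,'tip up',proj(e,H+.032*(np.cos(.6)*nn+np.sin(.6)*u)),'down',proj(e,H+.032*(np.cos(.6)*nn-np.sin(.6)*u)))
    for c,lo,hi in(('red',(0,120,50),(10,255,255)),('green',(40,60,25),(85,255,255)),('blue',(100,150,50),(125,255,255))):
        N,l,st,ce=cv2.connectedComponentsWithStats(cv2.inRange(h,lo,hi));print(c,[(ce[i].round(),st[i,4]) for i in range(1,N) if st[i,4]>8 and abs(ce[i]-proj(e,H)).max()<120])
E
```

```text
s,n mm -37.72919224390803 1.313310247006056 F u,n -0.40303085346059253 0.06585448758031529 32.45
[(0.59, [0.623, 0.075, 0.125], [269, 186]), (0.47, [0.599, -0.025, 0.107], [319, 200])]
[(0.59, [0.618, 0.076, 0.115], [432, 321]), (0.49, [0.619, 0.109, 0.108], [420, 230])] [(array([419.2, 225.6]), 1285)]
wrist tip up [475, 331] down [373, 332]
red [(array([445., 331.]), np.int32(1258))]
green []
blue [(array([434., 319.]), np.int32(5072))]
top tip up [270, 183] down [269, 201]
red []
green [(array([320., 202.]), np.int32(16))]
blue [(array([271., 186.]), np.int32(13)), (array([320., 199.]), np.int32(120))]
```

The lever is up and latched: the red side shows, and the top view finds it at z≈0.125. I'll retreat, check once more and hand in.

Call:
carry_out([
  [[0,0,-0.03],[0,0,0],0],
  [[0,0,-0.05],[0,0,0],0],
  [[0,0,-0.05],[0,0,0],0],
  [[0,0,-0.05],[0,0,0],0],
  [[0,0,0],[0,0,0],0],
  [[0,0,0],[0,0,0],0],
  [[0,0,0],[0,0,0],0],
])

```text
time_s: 33.45
eef_pos: [0.5134, 0.0821, 0.2132]
orientation: [0.715, 0.654, 0.166, 0.182]
wrist_force: [0.4, -0.1, 0.3]
gripper_width: 0.0002
gripper_force: 0.0
```

```bash
python3 l.py; python3 - <<'E'
from h import *
im=read_camera('top');e=ext('top');print(find('top','tin',e)[:5],find('top','tumbler_1',e)[:2]);print(close_job())
E
```

```text
s,n mm -40.2198230535378 135.3167190172116 F u,n 0.5090770689421322 0.021342406173653516 33.45
[(0.63, [0.618, 0.073, 0.121], [270, 189]), (0.6, [0.438, -0.355, 0.092], [484, 280]), (0.55, [0.601, -0.025, 0.109], [319, 199])]
[(0.67, [0.618, -0.016, 0.111], [383, 343]), (0.6, [0.623, 0.075, 0.113], [387, 226])] [(array([376.8, 174.5]), 341), (array([371. , 310.8]), 296)]
[(0.95, [0.295, 0.294, 0.109], [153, 354]), (0.61, [0.483, -0.355, 0.116], [486, 257])] [(0.85, [0.465, 0.014, 0.007], [300, 271]), (0.72, [0.398, -0.327, 0.112], [474, 300])]
the job is handed in; nothing more can be done
None
```

The job is handed in, and my last readings show the tin upright in the caddy's empty bay, the left RCD tested and latched up again, and the other RCD still down; the hand-in returned no verdict, and I viewed 11 pictures, one over the limit of 10.

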